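# Release a decorated border tile from a sloping rest and lay it on a bat

## Task

The decorated border tile in the sloping rest is finished. By its red knob, lift the sprung hold-down finger off the tile so that its foot clears the tile's raised rim, swing it about a quarter turn to either side so that it is clear of the tile, let it down beside the tile and leave it there. Then take the tile out and lay it flat, decorated face up, on the middle of the round plywood bat: do not drag the foot across the tile, do not drop the tile, and leave the other things on the table where they are.

Things in the scene. Friction and masses are not known exactly. Their poses are not given: they have to be found in the camera images.
- tile_rest: Fixed sloping rest, 205 mm long (x), 116 mm wide (y): steel base plate, sloping wooden spine, cross-piece (head block) at the top. Origin at table level under its middle; z up, own x horizontal, towards its high end (to the robot's left, 0.8 to 1.5 rad from straight ahead). It rises 0.52 rad (30 degrees) along own x: in this frame the slope's outward normal is (-0.497, 0, 0.868), uphill (0.868, 0, 0.497).
- rest_seat (a point): Point on the spine's cork face under the middle of the tile. The spine is 40 mm wide, so the tile overhangs 12 mm on either side and its long edges are free, but for two ears 7 mm high, 1.5 mm off the lowest 22 mm of the edges. A ledge stops the low end. The head block begins 8 mm uphill of the tile, its top 8 mm above the cork face.
- hold_finger: The sprung hold-down finger: steel arm, rubber foot and knob. Origin on the axis it turns about, level with the foot's underside; z is that axis, the slope's outward normal; the arm runs along its -x, 53 mm from the axis, 14 mm wide, 15 to 22 mm above the origin.
- knob (a point): Middle of the finger's knob, a red cylinder with black ribs, 22 mm in diameter, 36 mm tall (18 mm either way of this point) on the axis the finger turns about. A 25 mm wide hub begins 18 mm below this point, the arm 22 mm below it. Nothing stands above it.
- foot (a point): Centre of the underside of the black rubber foot (13 mm diameter) under the arm's end, 46 mm from the axis. At the start it presses on the tile's sunk field, 16 mm inside the tile's high end and behind its raised rim.
- finger_lift (a joint): Height of the finger along the slope's normal, m: about 0 with the foot on the tile's field; grows as it is lifted, up to 0.022; -0.003 (lower stop) when it has been swung aside and let down beside the tile. A spring pulls it down, 5 N at 0, 8 N at 0.022. The foot clears the tile's rim above 0.005.
- finger_turn (a joint): Turn of the finger, rad: 0 with the arm straight downhill over the tile, positive counter-clockwise seen from above (arm towards the rest's -y side), range -1.7 to 1.7, starts within 0.12 of 0. It turns easily either way (0.03 N m friction) and stays where it is left. Clear of the tile beyond 1.05 either way; at 1.57 the foot is over a small cork parking pad.
- tile: Terracotta border tile 140 mm long (x), 64 mm wide (y), 0.24 kg (varies), with a white and blue flower in low relief. Origin at the centre of its underside, z out of the decorated face. The field is 12 mm thick; a raised rim 7 mm wide round all four edges stands 4 mm higher, so that the edges are 16 mm high. Lies in the rest at the start with its x uphill.
- bat: Round plywood throwing bat, 240 mm in diameter, 13 mm thick, lying loose on the table. Origin at the centre of its underside.
- small_bowl: Bystander: stoneware bowl, 124 mm wide, 45 mm high; origin under its centre.
- paddle: Bystander: dark wooden beating paddle, 275 mm long along its y, 68 mm wide, 16 mm thick, lying on the table.
- brush_flat: Bystander: flat brush, 184 mm long along its x, 28 mm wide, lying on the table.
- rib_rubber_red: Bystander: red rubber rib, 37 x 92 mm, 8 mm thick, lying on the table.
- rib_wood: Bystander: kidney-shaped wooden rib, 39 x 105 mm, 9 mm thick, lying on the table.
Not all that is in view belongs to the job. There is more than one size of the bat; the one meant has the size given above.

How it is judged:
By the outcome, as a careful person would: the job done as asked, in the order asked, and still so for the second after the job is handed in, with the robot touching nothing.
It also fails if it takes over 64 s, if anything falls off the work surface, if the arm or the gripper's body presses on something with over 40 N, if the wrist force passes 120 N, or if a joint passes its speed limit or range.

## Robot

A 7-joint arm with a two-finger parallel gripper is mounted at the origin on a cart in front of the work surface, level with it; the furniture and walls round the work are solid. World frame = base frame: x ahead of the robot, y to its left, z up, the work surface at z = 0. Lengths are in mm, angles in rad, forces in N, time in s.
With the tool pointing down it reaches from about 425 to 825 mm from the base axis. Payload 3.6 kg.
Tool frame: the origin (TCP) lies between the finger pads; the fingertips stand 25 mm ahead of it and the grasp point (between the pads) lies 6 mm ahead of it; x points along the fingers, y is the direction in which the jaws open and shut, and the axes are right-handed (so a half turn about x gives the same grasp; the last joint's range is limited). The gripper opens to 85 mm and grips with 20 to 120 N. Pads are 22 mm wide; open, the fingers measure 114 mm over their backs; the gripper's body (76 mm by 85 mm) begins 54 mm behind the grasp point. The pads swing forward as they close: fully open they stand 13 mm farther back than shut.
Start: joints at [1.304, 0.615, -0.013, 1.423, 0.008, 1.103, -0.04], TCP at [155.025, -631.215, 256.297] pointing down, gripper open.
Joint ranges: [-3.12, 3.12], [-0.3, 2.06], [-1.34, 1.32], [0.26, 2.42], [-1.36, 4.5], [0.01, 1.98], [-2.84, 2.84]. Speed limits (rad/s): [2.79, 2.79, 3.14, 3.14, 3.14, 3.14, 3.14].

## Interface

Orientations are given as a rotation vector (axis times angle).
In Python, from cell import readout, vision, r, finder gives the robot as it stands.
- The arm moves only by the shell command python3 -m inch 'ROWS' [OPENING] [FORCE]. ROWS is JSON, a list of rows, each a list of 6 numbers: the shift along the tool's x, y, z in units of 60 mm (1.0 is 60 mm), then the turn, a rotation vector about the tool's x, y, z in units of 6 degrees (1.0 is 6 degrees). A call has 1 to 12 rows; each row is the pose to reach, as a shift and turn from the pose measured when the call began, along the tool's axes at that moment; what a row does not reach only later rows make up. A row lasts 1/8 s, in which the tool goes at most 62.5 mm and 10.7 degrees, less where a joint would pass 70% of its speed; a pose out of reach is approached as far as the arm can. A call with a gripper value outside its range is refused whole. OPENING is the closure in counts, from 0 (fully open) to 255 (shut), set as the call begins (- or left out, the last holds). The fingers move at their own pace and stop on an object; FORCE is the grip in N (left out, the last holds). Time passes only in rows, so rows that repeat a pose let the fingers close. It gives the time, the measured TCP pose, the force and the opening at its end, in the units of the state.
- readout.get_obs(): the state, without advancing time (a new reading comes with each control period).
- vision.snapshot(name): name is "side" or "top" or "wrist"; returns a dict with "image" (400x640x3 uint8, red, green, blue), "fx", "fy", "cx", "cy" (pixels), "cam_to_world" (4x4, takes a point from camera to world coordinates). Camera axes: x right, y up, looking along -z (the intrinsics and any distortion apply to the point x, -y, -z); pixel columns grow to the right and rows downward; lengths in mm; the calibration is good to about 2 mm. A picture is of the moment at which its call begins. There is no depth.
- r.finish_job(): hands the job in, once; it reports no verdict.
Trained networks look in a picture, given as the dict that the camera call returned (one of the last four; its "shot" number tells which), for a name from the list of things; names that differ only in an ending like _2 or _b are one class to them, and where a whole thing is asked for, a point or a joint stands for the part that bears it (a point fixed in the world has none). Each returns a list of dicts, best first, with "p" (0 to 1); they miss things now and then, are a little off and sometimes report something else, mostly with a low value. They report only what shows in the picture. A call takes as long as a camera call. They do not tell look-alikes from the thing itself.
- finder.search_frame(picture, target): "extent" ([centre column, centre row, width, height] in pixels, round what is visible of it).
- finder.landmark_of(picture, target): "position" ([column, row] in pixels: a listed point, or the origin of a listed thing).
The state is a dict: "time": time; "joint_pos": joint angles; "joint_velocities": joint speeds; "effort": joint torques, N m; "tool_pos": TCP position; "orientation": TCP orientation; "contact_force": force on the tool from outside, world axes, zero at the start; "ft_torque": the same for the moment, N m; "finger_gap": finger opening in mm.
Only numpy, scipy, OpenCV 4.12 (cv2) and the standard library are available. Lean on these libraries where they do the work, as an engineer would, in place of code of your own. Each camera call takes 0.05 s, during which the arm holds its last target.

## Working session

There is one attempt and no reset: what is moved stays moved. The work goes in short steps, Python scripts to look and compute and a shell command to move; the robot and the scene stay as the last step left them, time stands still between calls to the robot, and variables do not carry over. Pictures are saved under pics/ and viewed, and the job is handed in when it is done.

```bash
ls; mkdir -p pics; cat > h.py <<'E'
import numpy as np, cv2
from scipy.spatial.transform import Rotation as R
from cell import readout, vision, r, finder
def snap(name,fn=None):
    s=vision.snapshot(name)
    if fn: cv2.imwrite('pics/'+fn,cv2.cvtColor(s['image'],cv2.COLOR_RGB2BGR))
    return s
def ray(s,px):
    M=np.array(s['cam_to_world']); d=np.array([(px[0]-s['cx'])/s['fx'],-(px[1]-s['cy'])/s['fy'],-1.])
    d=M[:3,:3]@d; return M[:3,3],d/np.linalg.norm(d)
def atz(s,px,z):
    o,d=ray(s,px); return o+d*(z-o[2])/d[2]
def tri(obs):
    A=np.zeros((3,3));b=np.zeros(3);
    for s,px in obs:
        o,d=ray(s,px);P=np.eye(3)-np.outer(d,d);A+=P;b+=P@o
    x=np.linalg.solve(A,b)
    res=[np.linalg.norm((np.eye(3)-np.outer(d,d))@(x-o)) for o,d in [ray(s,p) for s,p in obs]]
    return x,res
def proj(s,X):
    M=np.linalg.inv(np.array(s['cam_to_world']));c=M[:3,:3]@np.array(X)+M[:3,3]
    return np.array([s['cx']+s['fx']*c[0]/-c[2], s['cy']-s['fy']*c[1]/-c[2]])
E
python3 - <<'E'
from h import *
o=readout.get_obs(); print({k:np.round(v,3) for k,v in o.items()})
S={n:snap(n,n+'0.png') for n in ['side','top','wrist']}
for n,s in S.items():
    print(n,[ (k,v) for k,v in s.items() if k not in('image',)])
    for t in ['knob','foot','rest_seat','tile','bat','tile_rest','hold_finger']:
        print(t,[(np.round(a['position']).tolist(),round(a['p'],2)) for a in finder.landmark_of(s,t)[:3]],[(np.round(a['extent']).tolist(),round(a['p'],2)) for a in finder.search_frame(s,t)[:3]])
E
```

```text
pics
{'time': np.float64(0.0), 'joint_pos': array([ 1.303,  0.616, -0.013,  1.425,  0.008,  1.103, -0.04 ]), 'joint_velocities': array([ 0.002, -0.001,  0.002, -0.002, -0.001,  0.001, -0.   ]), 'effort': array([-0.0000e+00, -4.6921e+01,  2.5900e-01, -1.7103e+01,  1.0000e-02,
        1.0000e-02,  0.0000e+00]), 'tool_pos': array([ 154.858, -630.573,  255.131]), 'orientation': array([ 2.094,  0.256, -2.095]), 'contact_force': array([ 0.361, -0.479, -0.13 ]), 'ft_torque': array([-0.019, -0.019, -0.05 ]), 'finger_gap': np.float64(85.393)}
side [('fx', 500.53475224237013), ('fy', 500.53475224237013), ('cx', 317.3860783796639), ('cy', 196.95841290030683), ('cam_to_world', array([[-9.76073975e-01,  1.12042487e-01, -1.86349341e-01,
         2.78227344e+02],
       [-2.16443879e-01, -5.82540532e-01,  7.83452983e-01,
         1.18500048e+03],
       [-2.07760234e-02,  8.05042241e-01,  5.92853563e-01,
         1.03523712e+03],
       [ 0.00000000e+00,  0.00000000e+00,  0.00000000e+00,
         1.00000000e+00]])), ('shot', 1)]
knob [([312.0, 166.0], 0.52)] []
foot [([319.0, 179.0], 0.56)] []
rest
[... 1589 characters left out ...]
], 0.43)] [([371.0, 195.0, 11.0, 13.0], 0.56), ([372.0, 203.0, 68.0, 60.0], 0.44), ([203.0, 170.0, 36.0, 42.0], 0.34)]
wrist [('fx', 306.7351853769873), ('fy', 306.7351853769873), ('cx', 314.7160910705765), ('cy', 197.30216804888096), ('cam_to_world', array([[ 2.38842934e-01,  9.31077204e-01,  2.75770363e-01,
         2.25213274e+02],
       [-9.71055388e-01,  2.29693524e-01,  6.55157926e-02,
        -6.13239631e+02],
       [-2.34240536e-03, -2.83436281e-01,  9.58988210e-01,
         3.73321599e+02],
       [ 0.00000000e+00,  0.00000000e+00,  0.00000000e+00,
         1.00000000e+00]])), ('shot', 3)]
knob [] []
foot [] []
rest_seat [] []
tile [] []
bat [] []
tile_rest [] []
hold_finger [] []
```

View images.

View pics/side0.png

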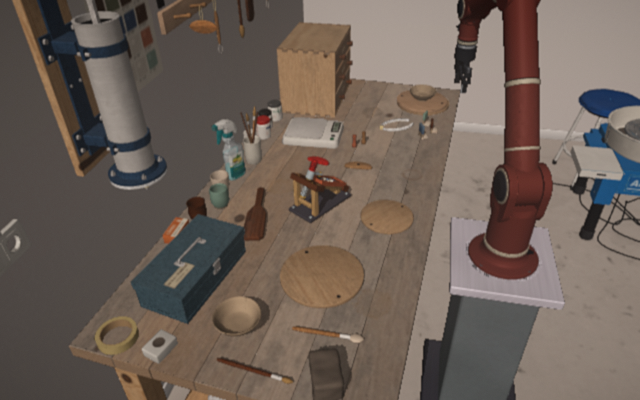

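View pics/top0.png

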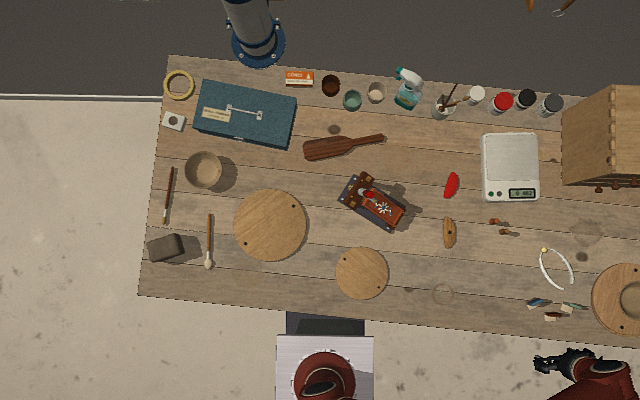

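View pics/wrist0.png

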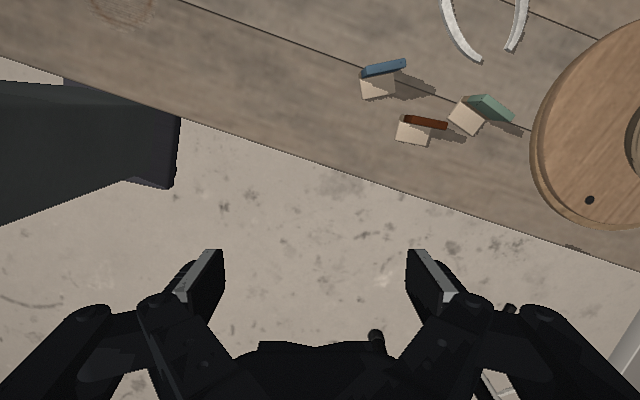

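```bash
python3 - <<'E'
import cv2
a=cv2.imread('pics/top0.png')[110:320,200:440]; cv2.imwrite('pics/topc.png',cv2.resize(a,None,fx=3,fy=2.8,interpolation=3)[:590])
a=cv2.imread('pics/side0.png')[130:270,270:430]; cv2.imwrite('pics/sidec.png',cv2.resize(a,None,fx=4,fy=4,interpolation=3))
E
```

```text
(no output)
```

View pics/topc.png

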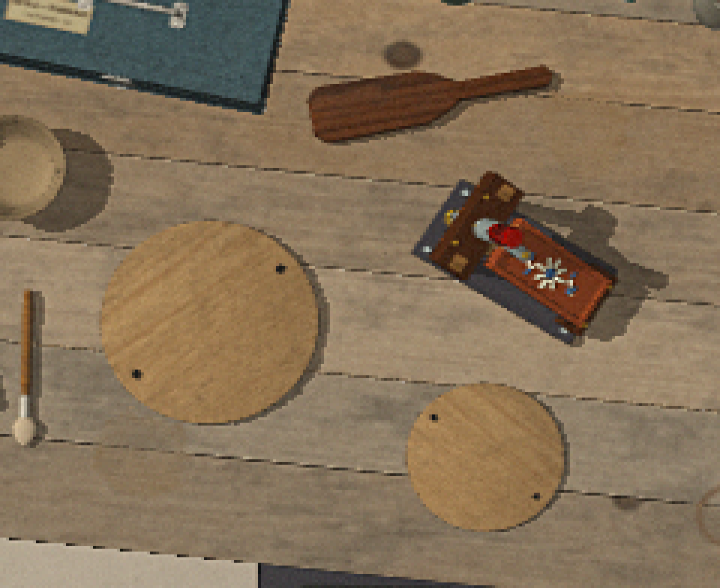

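View pics/sidec.png

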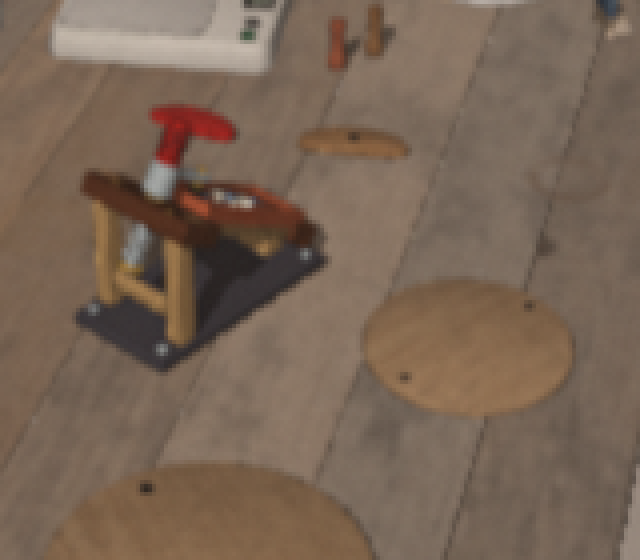

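```bash
python3 - <<'E'
from h import *
print(readout.get_obs()['time'])
t=snap('top');s=snap('side')
for n,a,b in [('knob',(369,192),(312,166)),('foot',(373,195),(319,179)),('seat',(380,205),(326,182)),('tile',(381,205),(325,181)),('bat',(269,224.5),(323,276)),('rest',(374,207),(322,201))]:
    print(n,np.round(tri([(t,a),(s,b)])[0],1),np.round(tri([(t,a),(s,b)])[1],1))
print('bat z13',atz(t,(270,224.5),13),atz(t,(233,224.5),13),atz(t,(307.5,224.5),13))
o=readout.get_obs()
T=np.array(wc:=vision.snapshot('wrist')['cam_to_world']); Rt=R.from_rotvec(o['orientation']).as_matrix()
print(np.round(Rt,3)); print('cam in tool',Rt.T@(T[:3,3]-o['tool_pos'])); print('cam axes in tool',np.round(Rt.T@T[:3,:3],3))
E
```

```text
2.25
knob [ 605.8 -122.9  166.3] [1.4 1.4]
foot [ 595.7 -141.9  105.3] [8.7 8.7]
seat [ 572.  -165.9   79.4] [3.4 3.4]
tile [ 573.9 -168.5   81.3] [1.4 1.4]
bat [507.1 192.7   4.9] [3.2 3.2]
rest [ 577.2 -152.6    8.3] [3.2 3.2]
bat z13 [510.05311688 189.02821671  13.        ] [507.94901675 310.93306105  13.        ] [512.18457515  65.53832907  13.        ]
[[ 0.     0.239 -0.971]
 [ 0.    -0.971 -0.239]
 [-1.    -0.    -0.   ]]
cam in tool [-118.06322562   -0.38359635  -72.47390593]
cam axes in tool [[ 0.     0.283 -0.959]
 [ 1.    -0.    -0.   ]
 [-0.    -0.959 -0.283]]
```

```bash
cat >> h.py <<'E'
def restR(psi):
    c,s=np.cos(psi),np.sin(psi); Z=np.array([[c,-s,0],[s,c,0],[0,0,1]])
    n=Z@[-.497,0,.868]; up=Z@[.868,0,.497]; y=Z@[0,1,0]
    return Z,n,up,y
def toolR(x,y):
    x=np.array(x)/np.linalg.norm(x); y=np.array(y)-np.dot(x,y)*x; y/=np.linalg.norm(y)
    return np.stack([x,y,np.cross(x,y)],1)
def rel(p,Rm):
    o=readout.get_obs(); R0=R.from_rotvec(o['orientation']).as_matrix()
    d=R0.T@(np.array(p)-o['tool_pos'])/60; w=R.from_matrix(R0.T@Rm).as_rotvec()/np.deg2rad(6)
    print('t',round(o['time'],2),'pos',np.round(o['tool_pos'],1),'F',np.round(o['contact_force'],1),'gap',round(float(o['finger_gap']),1))
    print('ROW',np.round(np.r_[d,w],3).tolist(),'mm',round(60*np.linalg.norm(d)),'deg',round(6*np.linalg.norm(w)))
E
python3 - <<'E'
from h import *
Z,n,up,y=restR(0.95)
rel(np.array([574,-167,81])+230*n,toolR(-n,-y))
E
```

```text
t 2.4 pos [ 155.  -631.2  256.3] F [0.2 0.2 0.1] gap 85.6
ROW [-0.405, -4.607, -7.181, -6.616, 4.753, -1.759] mm 512 deg 50
```

```bash
python3 -m inch '[[-0.4,-4.6,-7.2,-6.6,4.75,-1.75],[-0.4,-4.6,-7.2,-6.6,4.75,-1.75],[-0.4,-4.6,-7.2,-6.6,4.75,-1.75],[-0.4,-4.6,-7.2,-6.6,4.75,-1.75],[-0.4,-4.6,-7.2,-6.6,4.75,-1.75],[-0.4,-4.6,-7.2,-6.6,4.75,-1.75],[-0.4,-4.6,-7.2,-6.6,4.75,-1.75],[-0.4,-4.6,-7.2,-6.6,4.75,-1.75],[-0.4,-4.6,-7.2,-6.6,4.75,-1.75],[-0.4,-4.6,-7.2,-6.6,4.75,-1.75],[-0.4,-4.6,-7.2,-6.6,4.75,-1.75],[-0.4,-4.6,-7.2,-6.6,4.75,-1.75]]' 0 40
python3 - <<'E'
from h import *
print(np.round(readout.get_obs()['joint_pos'],2))
s=snap('wrist','w1.png')
for t in ['knob','foot','rest_seat','tile','hold_finger']:
    print(t,[(np.round(a['position']).tolist(),round(a['p'],2)) for a in finder.landmark_of(s,t)[:3]])
E
```

```text
time: 3.9
tool_pos: [507.6, -262.4, 279.9]
orientation: [2.12, 1.083, -1.232]
contact_force: [-0.2, -0.4, -0.1]
finger_gap: 85.6
[ 0.99  0.54 -0.48  1.68 -0.34  0.98  0.14]
knob []
foot [([305.0, 129.0], 0.67)]
rest_seat []
tile [([313.0, 175.0], 0.7), ([376.0, 54.0], 0.44)]
hold_finger [([305.0, 84.0], 0.62), ([306.0, 130.0], 0.26)]
```

View pics/w1.png

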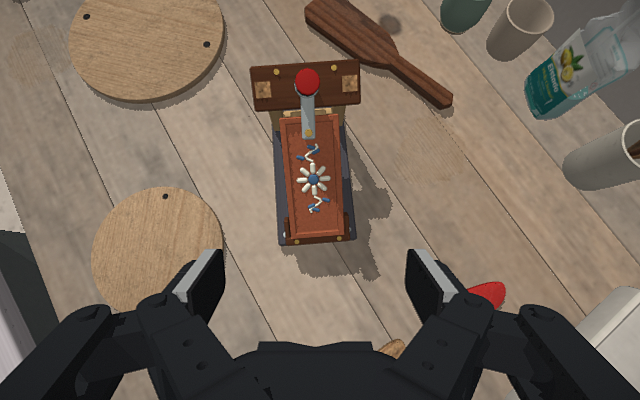

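```bash
python3 - <<'E'
import cv2
a=cv2.imread('pics/w1.png')[50:260,230:380]; cv2.imwrite('pics/w1c.png',cv2.resize(a[:140],None,fx=4,fy=4,interpolation=3)); cv2.imwrite('pics/w1d.png',cv2.resize(a[70:],None,fx=4,fy=4,interpolation=3))
E
```

```text
(no output)
```

View pics/w1c.png

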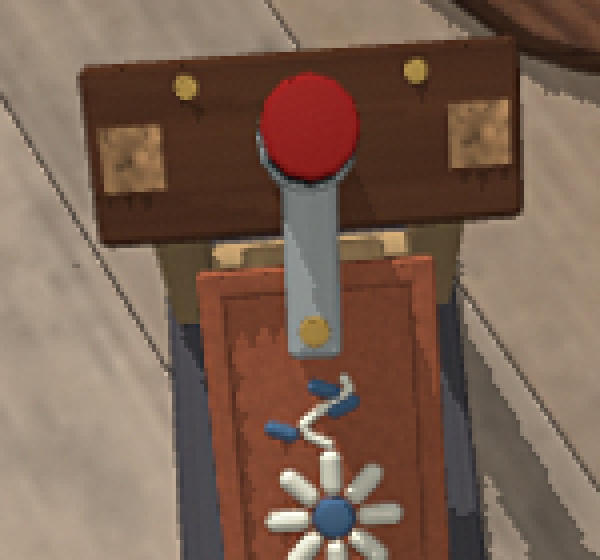

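View pics/w1d.png

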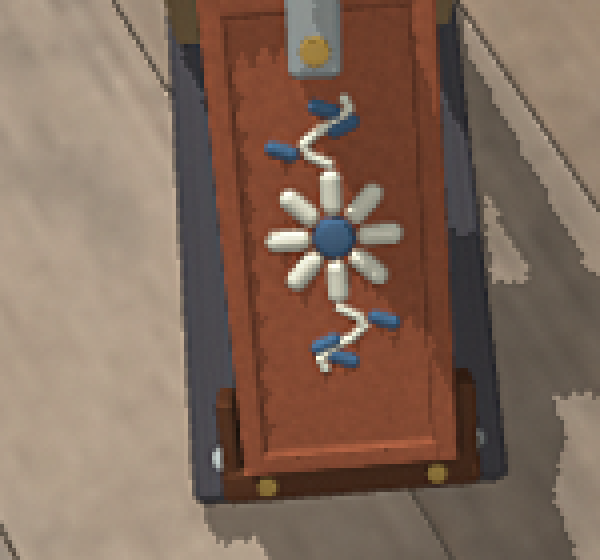

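```bash
cat > fit.py <<'E'
from h import *
from scipy.optimize import least_squares
s=snap('wrist')
px=np.array([[279.2,118.2],[337.9,113.7],[290.7,238.2],[343.7,233.7]])
ob=np.array([[70,32,16],[70,-32,16],[-70,32,16],[-70,-32,16.]])
def f(v,full=False):
    Z,n,up,y=restR(v[3]); B=np.stack([up,y,n],1)
    return (np.array([proj(s,v[:3]+B@q) for q in ob])-px).ravel()
q=least_squares(f,[574,-167,81,0.95]); print(np.round(q.x,3),np.round(q.fun,1))
Z,n,up,y=restR(q.x[3]); c=q.x[:3]
# knob axis at 100 mm uphill, knob top
k=c+100*up+12*n; 
for h in (37,55): print('proj knob',h,np.round(proj(s,k+h*n),1))
np.save('tile.npy',q.x)
E
python3 fit.py
python3 - <<'E'
from h import *
v=np.load('tile.npy'); Z,n,up,y=restR(v[3]); c=v[:3]
for nm in ('top','side'):
    s=snap(nm); im=cv2.cvtColor(s['image'],cv2.COLOR_RGB2BGR); B=np.stack([up,y,n],1)
    P=[proj(s,c+B@np.array(q)) for q in [(70,32,16),(70,-32,16),(-70,-32,16),(-70,32,16),(100,0,67),(100,0,31),(54,0,31)]]
    o=np.mean(P,0); k=6; x0,y0=(o-[50,45]).astype(int); a=cv2.resize(im[y0:y0+90,x0:x0+100],None,fx=k,fy=k,interpolation=3)
    for p in P: cv2.drawMarker(a,tuple(int((t)) for t in (p-[x0,y0]+.5)*k),(0,255,0),0,9,1)
    cv2.imwrite(f'pics/{nm}_chk.png',a)
E
```

```text
[ 572.533 -167.255   68.973    1.028] [-0.4 -0.   0.3  0.1  0.1 -0.2  0.   0. ]
proj knob 37 [306.9  84.2]
proj knob 55 [307.2  82.8]
```

View pics/top_chk.png

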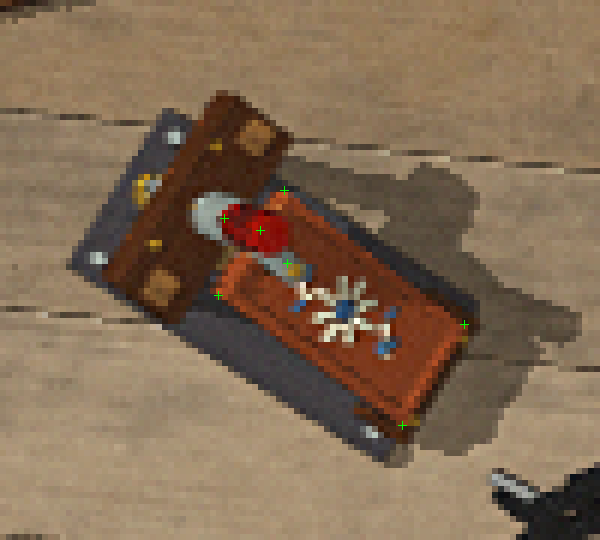

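View pics/side_chk.png

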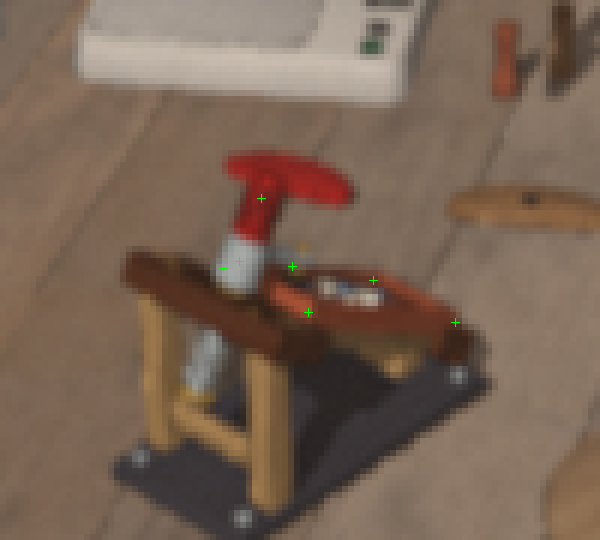

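```bash
python3 - <<'E'
from h import *
v=np.load('tile.npy'); Z,n,up,y=restR(v[3]); c=v[:3]+[0,0,2]
rel(c+100*up+(56+80)*n,toolR(-n,-y))
E
```

```text
t 4.35 pos [ 508.7 -260.2  280.4] F [ 0.1 -0.   0. ] gap 85.5
ROW [1.693, -0.065, -1.563, -0.659, 0.006, -0.381] mm 138 deg 5
```

```bash
python3 -m inch '[[0.8,-0.06,-1.5,-0.66,0,-0.38],[1.7,-0.06,-1.56,-0.66,0,-0.38],[1.7,-0.06,-1.56,-0.66,0,-0.38],[1.7,-0.06,-1.56,-0.66,0,-0.38],[1.7,-0.06,-1.56,-0.66,0,-0.38]]' 80
python3 - <<'E'
from h import *
s=snap('wrist','w2.png')
v=np.load('tile.npy'); Z,n,up,y=restR(v[3]); c=v[:3]
for dz in (0,5):
  for q in [(100,0,74),(100,0,56),(100,11,74),(100,-11,74),(70,32,16),(70,-32,16)]:
    print(q,np.round(proj(s,c+[0,0,dz]+np.stack([up,y,n],1)@np.array(q)),1))
a=cv2.imread('pics/w2.png'); cv2.imwrite('pics/w2c.png',cv2.resize(a[100:300,220:420],None,fx=3,fy=3,interpolation=3))
E
```

```text
time: 4.97
tool_pos: [582.6, -153.5, 238.6]
orientation: [2.056, 1.155, -1.194]
contact_force: [-0.7, -0.2, 0.4]
finger_gap: 58.5
(100, 0, 74) [312.  223.9]
(100, 0, 56) [312.2 214.3]
(100, 11, 74) [294.7 224. ]
(100, -11, 74) [329.3 223.9]
(70, 32, 16) [274.7 231.9]
(70, -32, 16) [350.4 231.7]
(100, 0, 74) [311.9 222.7]
(100, 0, 56) [312.1 213. ]
(100, 11, 74) [294.2 222.8]
(100, -11, 74) [329.7 222.7]
(70, 32, 16) [274.  231.2]
(70, -32, 16) [351.1 230.9]
```

View pics/w2.png

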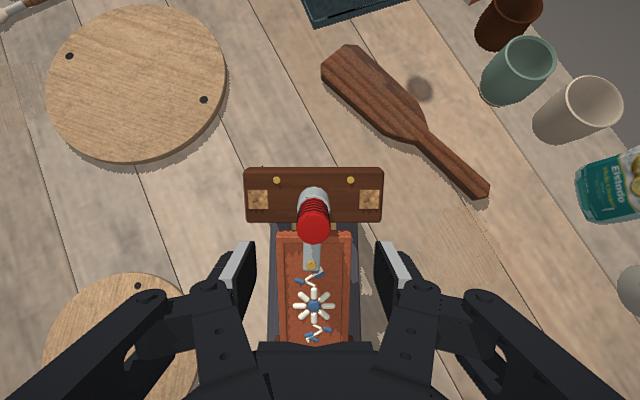

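View pics/w2c.png

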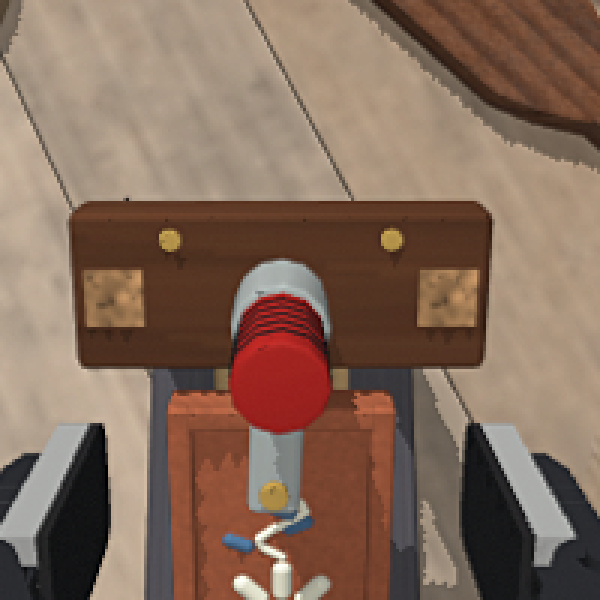

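```bash
python3 - <<'E'
from h import *
v=np.load('tile.npy'); Z,n,up,y=restR(v[3]); c=v[:3]+[0,0,1]
rel(c+98.3*up-0.6*y+(56+12)*n,toolR(-n,-y))
E
```

```text
t 5.03 pos [ 582.6 -153.7  238.7] F [-0.3  1.  -0.5] gap 59.0
ROW [1.168, -0.021, -0.001, -0.024, 0.019, -0.034] mm 70 deg 0
```

```bash
python3 -m inch '[[0.5,-0.02,0,0,0,0],[0.9,-0.02,0,0,0,0],[1.17,-0.02,0,0,0,0],[1.17,-0.02,0,0,0,0],[1.17,-0.02,0,0,0,0]]' 80
python3 - <<'E'
from h import *
s=snap('wrist','w3.png')
s=snap('top'); a=cv2.cvtColor(s['image'],cv2.COLOR_RGB2BGR)
E
```

```text
time: 5.65
tool_pos: [600.1, -124.6, 178.5]
orientation: [2.057, 1.151, -1.193]
contact_force: [-0.0, -0.1, 0.2]
finger_gap: 58.6
```

View pics/w3.png

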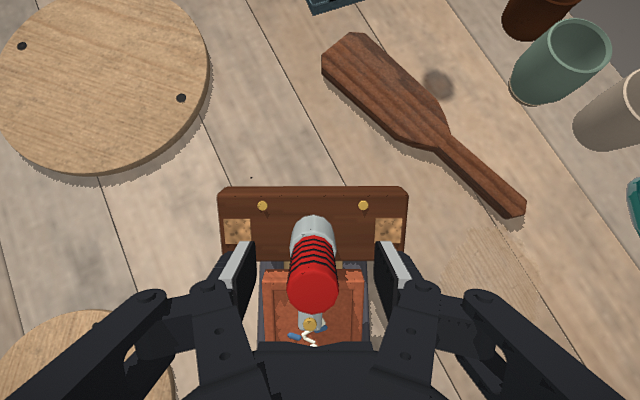

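```bash
python3 -m inch '[[0,0,0,0,0,0],[0,0,0,0,0,0],[0,0,0,0,0,0],[0,0,0,0,0,0],[0,0,0,0,0,0],[0,0,0,0,0,0]]' 230 60
python3 - <<'E'
from h import *
s=snap('wrist','w4.png')
E
```

```text
time: 6.5
tool_pos: [599.3, -124.2, 179.3]
orientation: [2.056, 1.153, -1.193]
contact_force: [-3.5, -1.1, 4.9]
finger_gap: 20.6
```

View pics/w4.png

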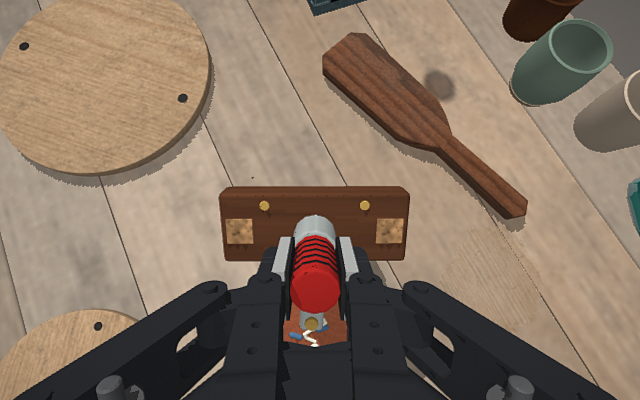

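```bash
python3 -m inch '[[-0.08,0,0,0,0,0],[-0.16,0,0,0,0,0],[-0.24,0,0,0,0,0],[-0.24,0,0,0,0,0],[-0.24,0,0,0,0,0]]' 
python3 - <<'E'
from h import *
s=snap('wrist','w5.png');s=snap('side');a=cv2.cvtColor(s['image'],cv2.COLOR_RGB2BGR)[130:230,260:380];cv2.imwrite('pics/s5.png',cv2.resize(a,None,fx=5,fy=5,interpolation=3))
E
```

```text
time: 7.18
tool_pos: [595.5, -130.3, 191.5]
orientation: [2.056, 1.153, -1.194]
contact_force: [3.5, 2.2, -7.8]
finger_gap: 20.4
```

View pics/w5.png

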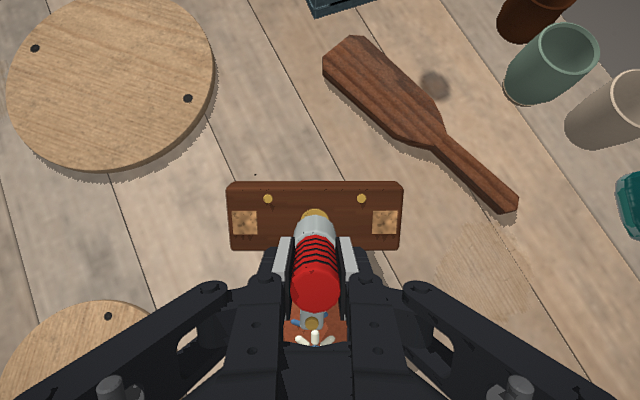

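View pics/s5.png

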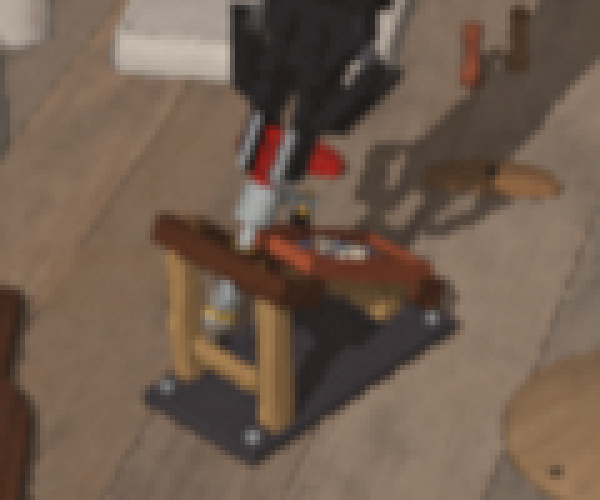

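```bash
python3 -c "
from h import *
print(np.round(readout.get_obs()['joint_pos'],2))"
```

```text
[ 0.71  0.67 -0.5   1.74 -0.32  0.7   0.02]
```

```bash
python3 -m inch '[[0,0,0,1.5,0,0],[0,0,0,3,0,0],[0,0,0,4.5,0,0],[0,0,0,6,0,0],[0,0,0,7.5,0,0],[0,0,0,9,0,0],[0,0,0,10.5,0,0],[0,0,0,12,0,0],[0,0,0,13.5,0,0],[0,0,0,15,0,0],[0,0,0,15,0,0],[0,0,0,15,0,0]]' 
python3 - <<'E'
from h import *
o=readout.get_obs();print(np.round(o['joint_pos'],2),np.round(o['contact_force'],1))
s=snap('wrist','w6.png');s=snap('top');a=cv2.cvtColor(s['image'],cv2.COLOR_RGB2BGR)[150:250,310:430];cv2.imwrite('pics/t6.png',cv2.resize(a,None,fx=5,fy=5,interpolation=3))
E
```

```text
time: 8.78
tool_pos: [595.6, -131.2, 191.1]
orientation: [-1.829, 0.027, 1.57]
contact_force: [3.6, -1.5, -8.7]
finger_gap: 21.0
[ 0.45  0.62 -0.06  1.75 -0.68  0.81 -1.23] [ 3.6 -1.5 -8.7]
```

View pics/w6.png

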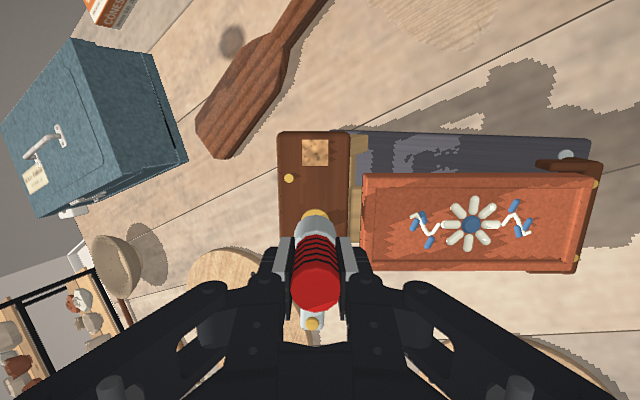

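View pics/t6.png

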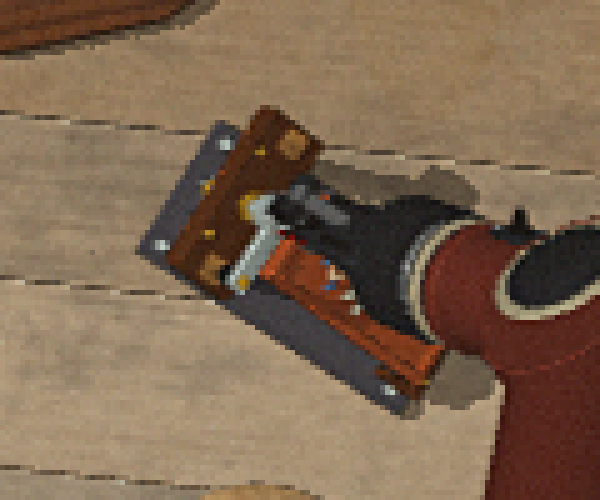

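```bash
python3 -m inch '[[0.08,0,0,0,0,0],[0.16,0,0,0,0,0],[0.22,0,0,0,0,0],[0.28,0,0,0,0,0],[0.28,0,0,0,0,0]]' 
```

```text
time: 9.5
tool_pos: [599.9, -124.2, 176.7]
orientation: [-1.828, 0.028, 1.57]
contact_force: [2.5, -1.0, -6.1]
finger_gap: 20.5
```

```bash
python3 -m inch '[[0.02,0,0,0,0,0],[0.04,0,0,0,0,0],[0.04,0,0,0,0,0]]' 
```

```text
time: 9.88
tool_pos: [600.1, -124.1, 176.4]
orientation: [-1.829, 0.027, 1.569]
contact_force: [-3.5, -3.6, 5.0]
finger_gap: 20.3
```

Contact reached, so it is resting on the stop. Release and back off along the axis.

```bash
python3 -m inch '[[0,0,0,0,0,0],[0,0,0,0,0,0],[0,0,0,0,0,0],[-0.5,0,0,0,0,0],[-1.2,0,0,0,0,0],[-1.8,0,0,0,0,0],[-1.8,0,0,0,0,0]]' 90
python3 - <<'E'
from h import *
s=snap('wrist','w7.png');s=snap('side');a=cv2.cvtColor(s['image'],cv2.COLOR_RGB2BGR)[130:230,260:380];cv2.imwrite('pics/s7.png',cv2.resize(a,None,fx=5,fy=5,interpolation=3))
E
```

```text
time: 10.75
tool_pos: [572.7, -171.7, 273.0]
orientation: [-1.835, 0.03, 1.563]
contact_force: [0.2, 0.2, 0.1]
finger_gap: 55.6
```

View pics/w7.png

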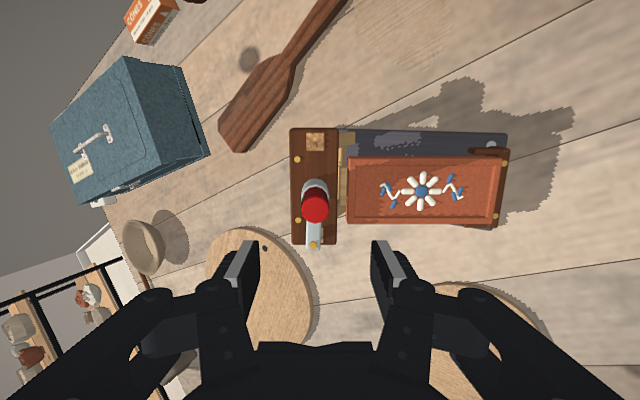

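View pics/s7.png

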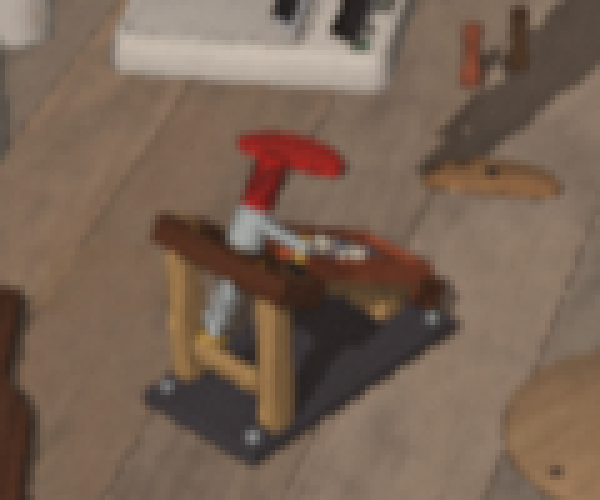

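```bash
python3 - <<'E'
from h import *
v=np.load('tile.npy'); Z,n,up,y=restR(v[3]); c=v[:3]
rel(c+170*n,toolR(-n,-y))
E
```

```text
t 10.85 pos [ 571.9 -168.7  270. ] F [ 0.3  1.1 -1. ] gap 55.2
ROW [0.091, 1.643, 0.002, -15.008, -0.019, -0.055] mm 99 deg 90
```

```bash
python3 -m inch '[[0.09,0.8,0,-1.5,0,0],[0.09,1.64,0,-3.2,0,0],[0.09,1.64,0,-4.9,0,0],[0.09,1.64,0,-6.6,0,0],[0.09,1.64,0,-8.3,0,0],[0.09,1.64,0,-10,0,0],[0.09,1.64,0,-11.7,0,0],[0.09,1.64,0,-13.4,0,0],[0.09,1.64,0,-15,0,0],[0.09,1.64,0,-15,0,0],[0.09,1.64,0,-15,0,0]]' 20
python3 - <<'E'
from h import *
o=readout.get_obs();print(np.round(o['joint_pos'],2))
s=snap('wrist','w8.png')
a=cv2.imread('pics/w8.png')[60:300,200:440]; cv2.imwrite('pics/w8c.png',cv2.resize(a,None,fx=2.5,fy=2.5,interpolation=3))
v=np.load('tile.npy'); Z,n,up,y=restR(v[3]); B=np.stack([up,y,n],1)
for q in [[70,32,16],[70,-32,16],[-70,32,16],[-70,-32,16.]]: print(np.round((proj(s,v[:3]+B@q)-[200,60])*2.5,1))
E
```

```text
time: 12.22
tool_pos: [528.9, -238.7, 215.9]
orientation: [2.057, 1.155, -1.194]
contact_force: [0.4, 0.3, -0.3]
finger_gap: 78.8
[ 0.9   0.62 -0.43  1.72 -0.36  0.87  0.23]
[191.9 125.7]
[380.3 125.1]
[205.6 497.4]
[369.  496.8]
```

View pics/w8.png

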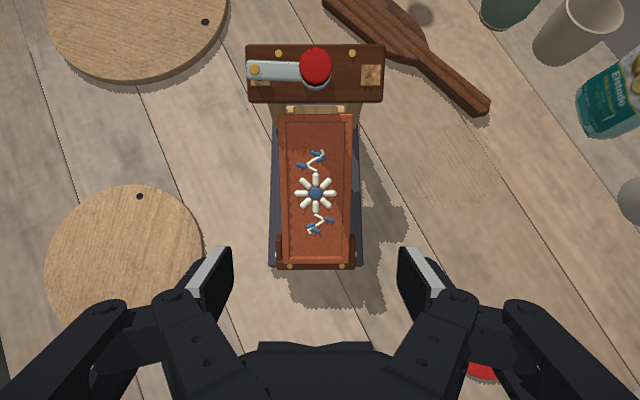

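View pics/w8c.png

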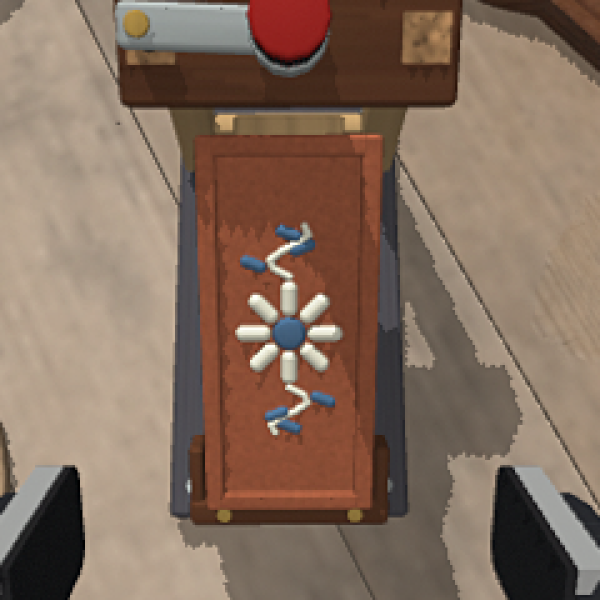

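```bash
python3 - <<'E'
from h import *
from scipy.optimize import least_squares
s=snap('wrist','w9.png')
a=cv2.imread('pics/w8.png')[100:280,260:370].astype(np.float32).mean(2);b=cv2.imread('pics/w9.png')[100:280,260:370].astype(np.float32).mean(2)
print('shift',cv2.phaseCorrelate(a,b), readout.get_obs()['tool_pos'])
sh=np.array(cv2.phaseCorrelate(a,b)[0])
px=np.array([[195,138],[383,135],[210,508],[373,507.]])/2.5+[199.7,59.7]+sh
ob=np.array([[70,32,16],[70,-32,16],[-70,32,16],[-70,-32,16.]])
def f(v):
    Z,n,up,y=restR(v[3]); B=np.stack([up,y,n],1)
    return (np.array([proj(s,v[:3]+B@q) for q in ob])-px).ravel()
q=least_squares(f,[574,-167,81,0.95]); print(np.round(q.x,3),np.round(q.fun,1))
np.save('tile2.npy',q.x); v=q.x; Z,n,up,y=restR(v[3])
for tgt in (62,):
  rel(v[:3]+tgt*n,toolR(-n,-y))
# pad tip pixels: predict where tips (TCP+x*tip, y=+-gap/2) project, for tip 12..25
o=readout.get_obs();R0=R.from_rotvec(o['orientation']).as_matrix()
for tip in (10,14,18,22): print(tip,[np.round(proj(s,o['tool_pos']+R0@np.array([tip,sg*o['finger_gap']/2,zz])),0) for sg in(-1,1) for zz in (-11,11)])
E
```

```text
shift ((-0.24617444855083193, -0.06809988073101181), 0.9820972011707447) [ 529.0336788  -239.04999053  216.30006602]
[ 571.448 -170.96    68.619    1.034] [-0.2 -0.2  0.1  0.3 -0.1  0.1  0.2 -0.2]
t 12.32 pos [ 529.  -239.   216.3] F [-0.2  0.1 -1.4] gap 79.1
ROW [1.767, 0.015, 0.059, -0.071, 0.021, -0.066] mm 106 deg 1
10 [array([228., 248.]), array([232., 290.]), array([402., 248.]), array([398., 290.])]
14 [array([230., 244.]), array([234., 285.]), array([399., 244.]), array([396., 285.])]
18 [array([233., 241.]), array([236., 281.]), array([397., 241.]), array([394., 281.])]
22 [array([235., 237.]), array([238., 277.]), array([395., 237.]), array([392., 277.])]
```

```bash
python3 -m inch '[[0.8,0.015,0.06,-0.07,0,-0.07],[1.6,0.015,0.06,-0.07,0,-0.07],[1.77,0.015,0.06,-0.07,0,-0.07],[1.77,0.015,0.06,-0.07,0,-0.07]]' 20
python3 - <<'E'
from h import *
v=np.load('tile2.npy'); Z,n,up,y=restR(v[3])
s=snap('wrist','w10.png')
rel(v[:3]+21*n,toolR(-n,-y))
B=np.stack([up,y,n],1)
for q in [[70,32,16],[70,-32,16],[0,32,16],[0,-32,16.]]: print(np.round(proj(s,v[:3]+B@q),1))
E
```

```text
time: 12.82
tool_pos: [555.9, -197.5, 122.5]
orientation: [2.048, 1.165, -1.191]
contact_force: [0.0, -0.7, 0.1]
finger_gap: 78.5
t 12.88 pos [ 556.2 -198.5  123.2] F [-0.4 -0.6 -0.3] gap 78.8
ROW [0.701, -0.019, -0.005, -0.002, 0.027, -0.018] mm 42 deg 0
[251.9 112.1]
[376.4 112. ]
[259.  237.6]
[369.5 237.6]
```

View pics/w10.png

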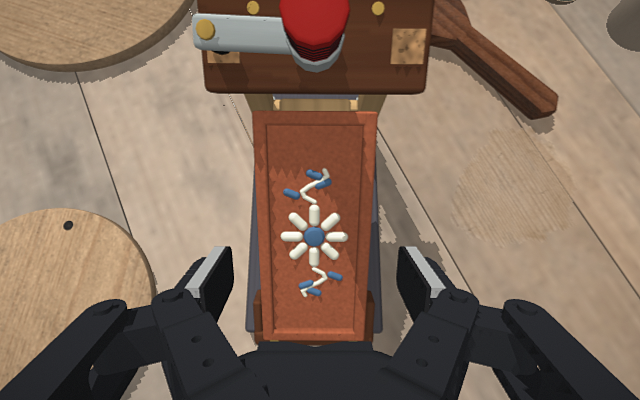

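```bash
python3 -m inch '[[0.25,-0.02,0,0,0,0],[0.5,-0.02,0,0,0,0],[0.62,-0.02,0,0,0,0],[0.7,-0.02,0,0,0,0],[0.7,-0.02,0,0,0,0],[0.7,-0.02,0,0,0,0]]' 20
python3 - <<'E'
from h import *
v=np.load('tile2.npy'); Z,n,up,y=restR(v[3])
s=snap('wrist','w11.png')
rel(v[:3]+21*n,toolR(-n,-y))
a=cv2.imread('pics/w11.png')[150:350,200:440]; cv2.imwrite('pics/w11c.png',cv2.resize(a,None,fx=3,fy=3,interpolation=3))
E
```

```text
time: 13.62
tool_pos: [566.1, -180.4, 86.9]
orientation: [2.049, 1.161, -1.19]
contact_force: [0.6, 0.4, 0.1]
finger_gap: 78.9
t 13.68 pos [ 566.1 -180.5   87. ] F [ 0.   0.2 -0.1] gap 78.4
ROW [0.006, -0.004, -0.006, -0.003, 0.028, -0.026] mm 1 deg 0
```

View pics/w11c.png

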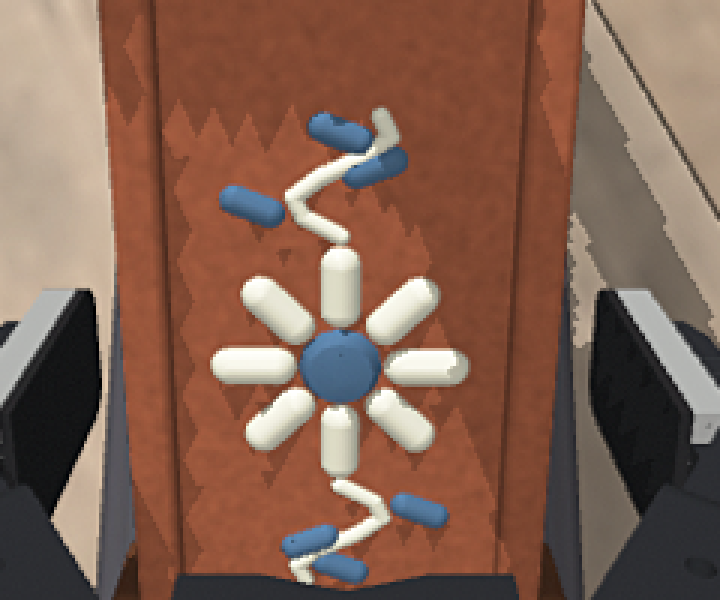

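```bash
python3 -m inch '[[0,0,0,0,0,0],[0,0,0,0,0,0],[0,0,0,0,0,0],[0,0,0,0,0,0],[0,0,0,0,0,0]]' 140 60
python3 - <<'E'
from h import *
s=snap('wrist','w12.png')
a=cv2.imread('pics/w12.png')[150:350,200:440]; cv2.imwrite('pics/w12c.png',cv2.resize(a,None,fx=3,fy=3,interpolation=3))
E
```

```text
time: 14.3
tool_pos: [566.1, -180.9, 87.5]
orientation: [2.049, 1.16, -1.19]
contact_force: [-3.0, -1.8, 5.5]
finger_gap: 62.6
```

View pics/w12c.png

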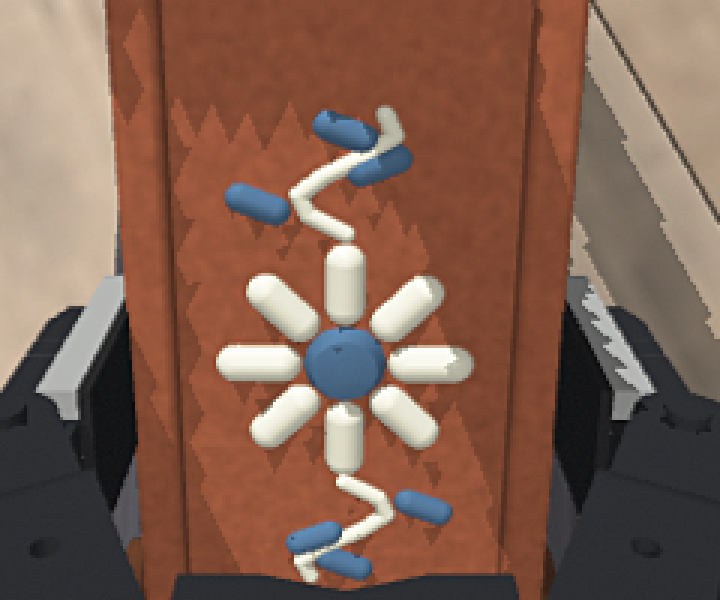

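```bash
python3 -m inch '[[-0.1,0,0,0,0,0],[-0.25,0,0,0,0,0],[-0.6,0,0,0,0,0],[-1,0,0,0,0,0],[-1.5,0,0,0,0,0],[-2,0,0,0,0,0],[-2,0,0,0,0,0]]'
python3 - <<'E'
from h import *
s=snap('wrist','w13.png')
s=snap('side');a=cv2.cvtColor(s['image'],cv2.COLOR_RGB2BGR)[90:230,250:400];cv2.imwrite('pics/s13.png',cv2.resize(a,None,fx=4,fy=4,interpolation=3))
E
```

```text
time: 15.22
tool_pos: [535.8, -234.2, 193.3]
orientation: [2.049, 1.152, -1.189]
contact_force: [-0.5, 0.8, -2.7]
finger_gap: 62.6
```

View pics/w13.png

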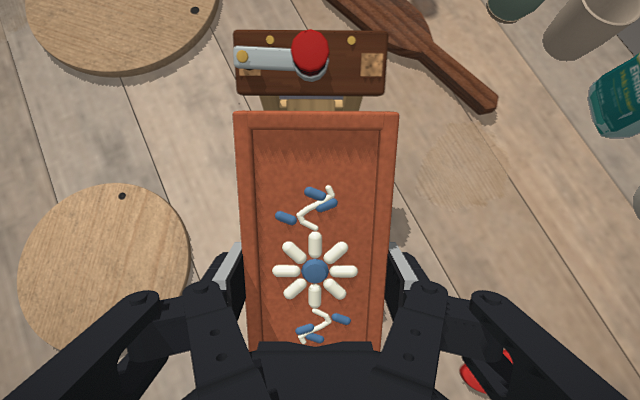

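View pics/s13.png

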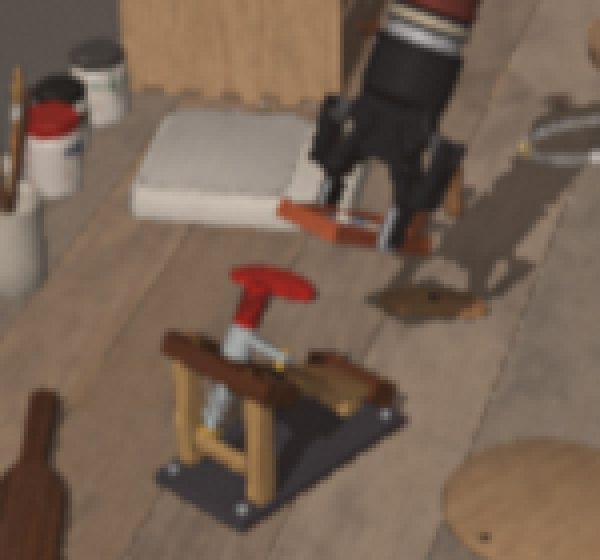

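```bash
python3 - <<'E'
from h import *
o=readout.get_obs();print(np.round(o['joint_pos'],2))
R0=R.from_rotvec(o['orientation']).as_matrix()
V=toolR([0,0,-1],[.347,-.938,0])
rel(o['tool_pos']+[-30,0,110],R0)
rel([490,-50,300],V)
rel([510,189,240],V)
t=snap('top');a=cv2.cvtColor(t['image'],cv2.COLOR_RGB2BGR)[170:280,210:330];cv2.imwrite('pics/bat.png',cv2.resize(a,None,fx=5,fy=5,interpolation=3))
E
```

```text
[ 0.88  0.66 -0.43  1.74 -0.36  0.82  0.24]
t 15.32 pos [ 534.9 -231.2  191.2] F [ 0.1  0.8 -3.8] gap 62.6
ROW [-1.721, -0.426, -0.683, 0.0, 0.0, 0.0] mm 114 deg 0
t 15.32 pos [ 534.9 -231.2  191.2] F [ 0.1  0.8 -3.8] gap 62.6
ROW [-0.488, -2.188, -2.819, 6.331, -4.747, 1.659] mm 216 deg 49
t 15.32 pos [ 534.9 -231.2  191.2] F [ 0.1  0.8 -3.8] gap 62.6
ROW [2.153, -3.946, -5.448, 6.331, -4.747, 1.659] mm 424 deg 49
```

View pics/bat.png

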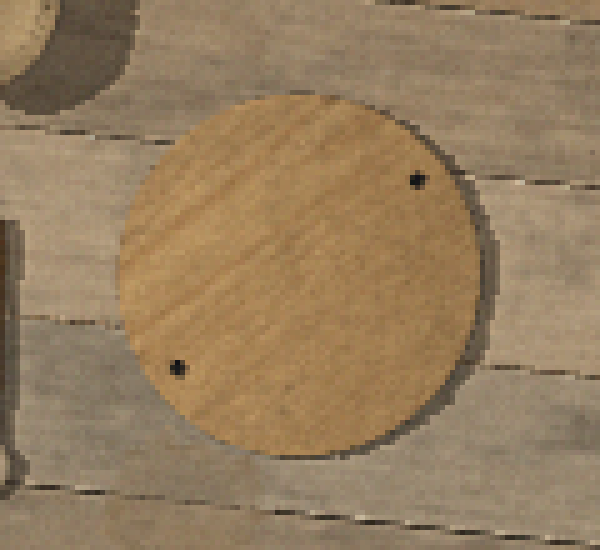

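```bash
python3 -m inch '[[-0.85,-0.2,-0.35,0,0,0],[-1.7,-0.42,-0.68,0,0,0],[-1.2,-1.2,-1.6,1.6,-1.2,0.4],[-0.5,-2.2,-2.8,3.2,-2.4,0.8],[0.2,-2.7,-3.5,4.8,-3.6,1.2],[0.8,-3.1,-4.1,6.3,-4.75,1.65],[1.5,-3.5,-4.8,6.3,-4.75,1.65],[2.15,-3.95,-5.45,6.3,-4.75,1.65],[2.15,-3.95,-5.45,6.3,-4.75,1.65],[2.15,-3.95,-5.45,6.3,-4.75,1.65],[2.15,-3.95,-5.45,6.3,-4.75,1.65],[2.15,-3.95,-5.45,6.3,-4.75,1.65]]'
python3 - <<'E'
from h import *
o=readout.get_obs();print(np.round(o['joint_pos'],2))
V=toolR([0,0,-1],[.347,-.938,0]); R0=R.from_rotvec(o['orientation']).as_matrix()
s=snap('wrist','w14.png')
rel([509,190.5,240],V)
# predict tile corners given grasp pose in tool frame (tile centre underside 21 ahead of TCP)
for q in [(5,-32,-70),(5,32,-70),(5,-32,70),(9,0,0)]: print(np.round(proj(s,o['tool_pos']+R0@np.array(q)),1))
im=cv2.imread('pics/w14.png')
for k in range(72):
    p=proj(s,[509+120*np.cos(k*.0873),190.5+120*np.sin(k*.0873),13]); cv2.circle(im,tuple(int(v) for v in p),1,(0,255,0),-1)
cv2.imwrite('pics/w14o.png',im)
im=snap('side','s14.png')
E
```

```text
time: 16.88
tool_pos: [508.2, 190.0, 238.7]
orientation: [2.02, 0.37, -2.03]
contact_force: [-0.3, -1.3, -2.5]
finger_gap: 62.4
[-0.29  0.47 -0.17  1.75  0.09  0.93 -1.7 ]
t 16.93 pos [508.8 188.7 239.2] F [ 0.5 -0.5 -2.5] gap 63.0
ROW [-0.014, -0.027, -0.013, 0.034, 0.032, 0.006] mm 2 deg 0
[232.9 113.4]
[398.2 113.4]
[253.3 394.3]
[315.3 269.5]
```

View pics/w14o.png

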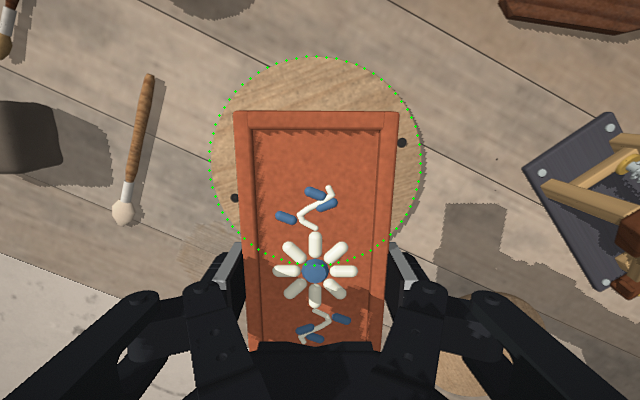

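View pics/s14.png

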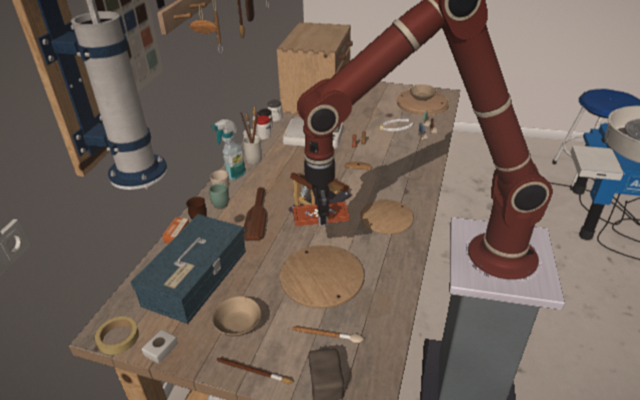

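```bash
python3 -m inch '[[0.6,-0.03,-0.01,0,0,0],[1.4,-0.03,-0.01,0,0,0],[2.2,-0.03,-0.01,0,0,0],[2.8,-0.03,-0.01,0,0,0],[3.1,-0.03,-0.01,0.03,0.03,0],[3.2,-0.03,-0.01,0.03,0.03,0],[3.2,-0.03,-0.01,0.03,0.03,0]]'
python3 - <<'E'
from h import *
V=toolR([0,0,-1],[.347,-.938,0])
rel([509,190.5,36],V)
snap('wrist','w15.png')
s=snap('side');a=cv2.cvtColor(s['image'],cv2.COLOR_RGB2BGR)[180:320,250:400];cv2.imwrite('pics/s15.png',cv2.resize(a,None,fx=4,fy=4,interpolation=3))
E
```

```text
time: 17.85
tool_pos: [509.3, 189.1, 48.0]
orientation: [2.032, 0.361, -2.029]
contact_force: [0.2, 0.1, -2.5]
finger_gap: 62.5
t 17.85 pos [509.3 189.1  48. ] F [ 0.2  0.1 -2.5] gap 62.5
ROW [0.2, -0.023, -0.002, -0.026, -0.014, 0.002] mm 12 deg 0
```

View pics/s15.png

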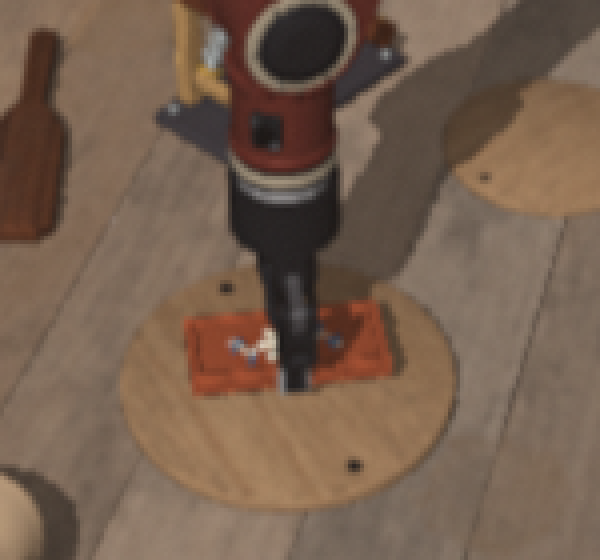

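View pics/w15.png

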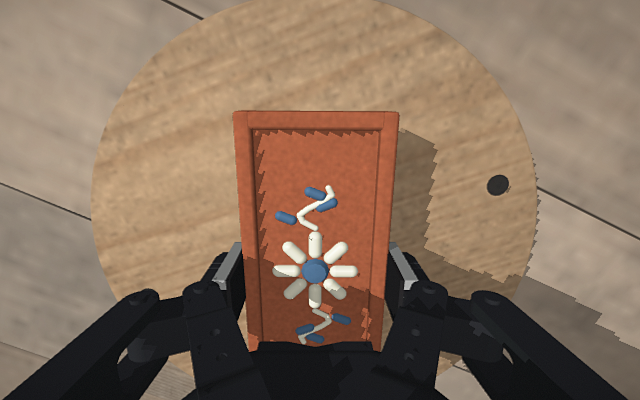

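```bash
python3 - <<'E'
from h import *
s=snap('side')
for P in ([509,190.5,13],[509.3,189.1,39]): print((proj(s,P)-[250,180])*4)
t=snap('top','t15.png'); 
w=snap('wrist');im=cv2.cvtColor(w['image'],cv2.COLOR_RGB2BGR)
for k in range(72):
    p=proj(w,[509+120*np.cos(k*.0873),190.5+120*np.sin(k*.0873),13]); cv2.circle(im,tuple(int(v) for v in p),1,(0,255,0),-1)
cv2.imwrite('pics/w15o.png',im)
E
```

```text
[285.30193267 373.09336193]
[284.71041451 345.33113995]
```

View pics/w15o.png

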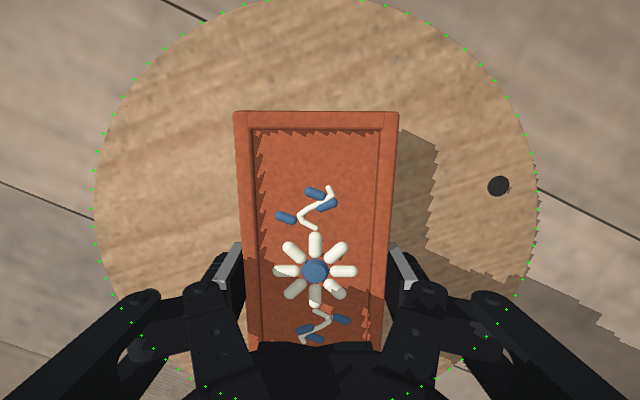

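```bash
python3 -m inch '[[0.07,-0.02,0,0,0,0],[0.14,-0.02,0,0,0,0],[0.18,-0.02,0,0,0,0],[0.18,-0.02,0,0,0,0]]'
```

```text
time: 18.6
tool_pos: [508.7, 191.1, 37.4]
orientation: [2.031, 0.363, -2.028]
contact_force: [-0.2, 0.2, -2.2]
finger_gap: 62.4
```

```bash
python3 -m inch '[[0.02,0,0,0,0,0],[0.04,0,0,0,0,0],[0.04,0,0,0,0,0]]'; python3 -c "
from h import *
print(readout.get_obs()['contact_force'])"
```

```text
time: 18.98
tool_pos: [508.6, 191.1, 34.9]
orientation: [2.031, 0.363, -2.028]
contact_force: [-0.9, -0.2, -2.8]
finger_gap: 62.9
[-0.86298856 -0.1859101  -2.82745101]
```

```bash
python3 -m inch '[[0.015,0,0,0,0,0],[0.03,0,0,0,0,0],[0.03,0,0,0,0,0]]'
```

```text
time: 19.35
tool_pos: [508.6, 191.1, 33.0]
orientation: [2.031, 0.363, -2.028]
contact_force: [0.9, -0.6, -2.9]
finger_gap: 62.7
```

```bash
python3 -m inch '[[0.015,0,0,0,0,0],[0.03,0,0,0,0,0],[0.03,0,0,0,0,0]]'
```

```text
time: 19.73
tool_pos: [508.7, 191.1, 32.0]
orientation: [2.031, 0.363, -2.028]
contact_force: [-1.3, -0.5, 5.0]
finger_gap: 62.8
```

```bash
python3 -m inch '[[0,0,0,0,0,0],[0,0,0,0,0,0],[0,0,0,0,0,0],[0,0,0,0,0,0],[-0.2,0,0,0,0,0],[-0.6,0,0,0,0,0],[-1.2,0,0,0,0,0],[-2,0,0,0,0,0],[-2.8,0,0,0,0,0],[-2.8,0,0,0,0,0]]' 15
python3 - <<'E'
from h import *
w=snap('wrist','w16.png')
s=snap('side','side16.png');a=cv2.cvtColor(s['image'],cv2.COLOR_RGB2BGR)[150:320,250:410];cv2.imwrite('pics/s16.png',cv2.resize(a,None,fx=4,fy=3.5,interpolation=3))
E
```

```text
time: 20.98
tool_pos: [510.7, 192.0, 204.9]
orientation: [2.043, 0.365, -2.018]
contact_force: [-0.0, -0.3, 0.1]
finger_gap: 80.4
```

View pics/w16.png

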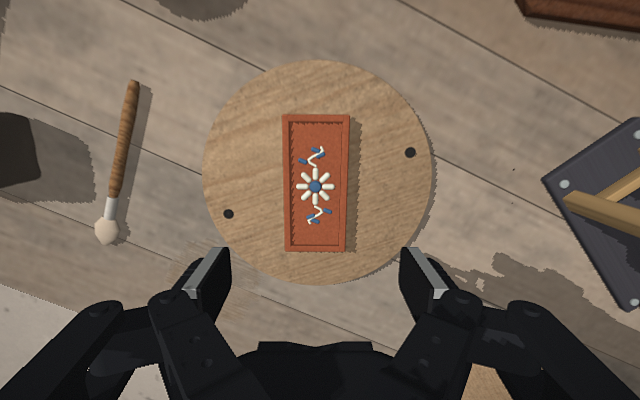

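View pics/s16.png

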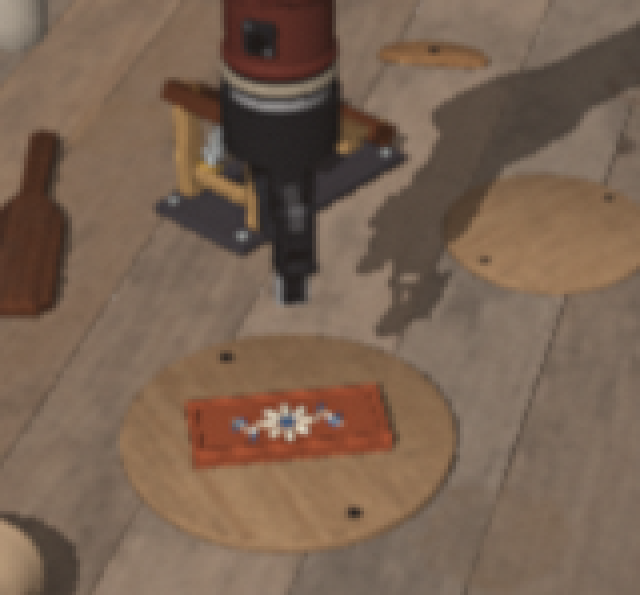

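```bash
python3 - <<'E'
from h import *
w=snap('wrist')
print('bat',(atz(w,(228.5,214),13)+atz(w,(410.5,152.5),13))/2,'flower',atz(w,(315.3,187),27))
t=snap('top','t17.png');a=cv2.cvtColor(t['image'],cv2.COLOR_RGB2BGR)
print(readout.get_obs()['joint_velocities'].round(3))
E
```

```text
bat [505.78433549 187.90858451  13.        ] flower [505.7455592  189.62877511  27.        ]
[-0.002  0.016 -0.001  0.003 -0.002  0.001 -0.001]
```

View pics/t17.png

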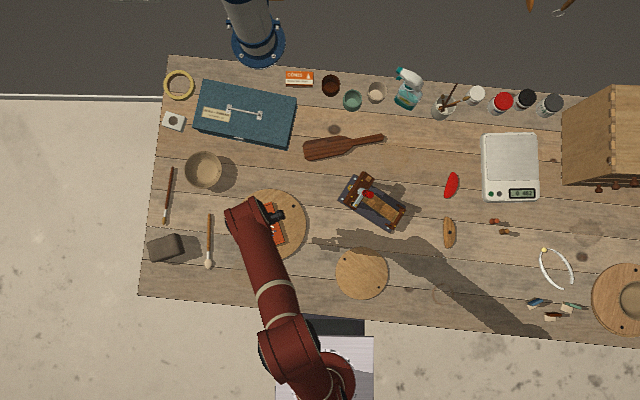

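The tile is within about 2 mm of the bat's middle, the finger is parked at the side, and the bystanders look unmoved. I'm handing it in.

```bash
python3 -c "
from h import *
print(r.finish_job())"
```

```text
the job is handed in; nothing more can be done
None
```

The job is done and handed in at about 21 s on the robot's clock, well under the 64 s limit. No verdict is reported.

- **Finger:** I gripped the red knob, lifted it about 14 mm along the slope's normal and turned it about 90° to the rest's +y side. I lowered it until I felt the stop, then let go. Later pictures show it still parked beside the tile's place.
- **Tile:** I gripped it by its long edges, lifted it along the normal, levelled it and lowered it onto the 240 mm bat until I felt contact, then released it. It lies flat with the decorated face up.
- **Last checks:** The wrist camera puts the flower about 2 mm from the bat's middle. The top and side pictures show the paddle, bowl, ribs and brush where they were, judged by eye. After I backed off the gripper was clear, at about z = 205 mm with no contact force.
- **Disagreements:**
  - My first tile fit was about 4 mm off, probably because I paired a picture with a slightly later arm pose. I measured again before gripping the tile.
  - Contact with the bat came about 2 mm lower than predicted. The fingertips or the tile may therefore have sat up to 2 mm off my estimate at release.
  - The wrist camera's bat centre was about 4 mm from the top camera's. The calibration is good to about 2 mm.

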